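Wedge under the short foot of a rocking ink slab

TASK

The glass ink slab on the printing table rocks because the foot under its yellow-taped corner is too short. With the fingertips, push the orange wedge along the table, thin end first, under that foot until it is snug and the slab stands level without rocking, then press down firmly on the taped corner to check that it stays level, and draw back. Only push and press: do not lift the wedge or the slab, leave the slab where it stands, and do not disturb the other things on the table.

Things in the scene. Friction and masses are not known exactly. Their poses are not given: they have to be found in the camera images.
- wedge: orange wedge, 60 g, loose, flat on the table: 110 mm long, 50 wide, 24 thick at one end, 3 at the other, straight slope. Origin: centre of its underside; x axis along its length towards the thin end, z up. It starts with the thin end facing the short foot, 45 to 85 mm from its centre and up to 20 mm off line. It slides with well under 1 N and stays put by friction when let go.
- wedge_thick (a point): centre of the wedge's flat, upright thick end face (50 mm wide, 24 mm high), where it is pushed; 12 mm above the table
- slab: ink slab, loose, 3 kg: glass on dark board, 240 x 300 mm, top 60 and underside 34 mm above the table, dry black ink patch, four round feet 28 mm in diameter with domed ends, 25 mm in from the edges. Three black feet stand on the table; the yellow one is 10 mm short. Origin: on the table under the short foot; feet at (0,0), (190,0), (0,250), (190,250) mm in its x, y; z up.
- short_foot (a point): lowest point of the short yellow foot, 10 mm above the table while the slab is level. The wedge first touches it when the foot is about 24 mm from the wedge's origin towards the thin end; within 1 to 3 mm more the resistance passes 5 N, which is snug. Beyond about 12 N the slab begins to be shoved along the table.
- taped_corner (a point): centre of the square of yellow tape (46 mm) on the slab's top, directly above the short foot, 60 mm above the table. Pressed here with more than about 3 N while the foot is unsupported, the slab rocks by about 4 degrees; wedged, it does not yield. A firm press is about 7 N.
Not all that is in view belongs to the job. Of the things that look like the wedge, the smallest one is meant.

How it is judged:
By the outcome, as a careful person would: the job done as asked, in the order asked, and still so for the second after the job is handed in, with the robot touching nothing.
It also fails if it takes over 45 s, if anything falls off the work surface, if the arm or the gripper's body presses on something with over 40 N, if the wrist force passes 120 N, or if a joint passes its speed limit or range.

ROBOT

A 7-joint arm with a two-finger parallel gripper is mounted at the origin on the work surface. World frame = base frame: x ahead of the robot, y to its left, z up, the work surface at z = 0. Lengths are in m, angles in rad, forces in N, time in s.
With the tool pointing down it reaches from about 0.4 to 0.875 m from the base axis. Payload 19.3 kg.
Tool frame: the origin (TCP) lies on the centre line of the jaws, within the pads' length; the fingertips stand 8 mm ahead of it and the grasp point (between the pads) lies 11 mm behind it; z points along the fingers, y is the line along which they close (so a half turn about z gives the same grasp; the last joint's range is limited). The gripper opens to 85 mm and grips with 20 to 120 N. Pads are 22 mm wide; open, the fingers measure 114 mm over their backs; the gripper's body (76 mm by 85 mm) begins 54 mm behind the grasp point. The pads swing forward as they close: fully open they stand 13 mm farther back than shut.
Start: joints at [1.184, 0.521, -0.036, 1.599, 0.021, 1.021, -0.113], TCP at [0.195, -0.594, 0.239] pointing down, gripper open.
Joint ranges: [-2.91, 2.91], [-0.3, 2.13], [-1.5, 1.42], [0.17, 2.43], [-1.26, 4.41], [0.16, 1.93], [-2.52, 2.52]. Speed limits (rad/s): [1.89, 1.89, 2.39, 2.39, 3.01, 3.01, 3.01].

INTERFACE

Orientations are given as [roll, pitch, yaw] about the fixed x, y, z axes, in that order (R = Rz(yaw) Ry(pitch) Rx(roll)).
In Python, from workcell import status, grab_frame, camera_params, bot, search_frame, silhouettes gives the robot as it stands.
- The arm moves only by the shell command python3 -m creep 'ROWS' [FORCE]. ROWS is JSON, a list of rows, each a list of 5 numbers: the shift along the tool's x, y, z in units of 60 mm (1.0 is 60 mm), then the turn about the tool's z in units of 8 degrees (1.0 is 8 degrees), then the opening, from 0 (shut) to 1 (fully open). In form: [[x, y, z, twist, hand], ...]. A call has 1 to 5 rows; each row is the pose to reach, as a shift and turn from the pose commanded when the call began, along the tool's axes at that moment; what a row does not reach only later rows make up. A row lasts 1/8 s, in which the tool goes at most 62.5 mm and 10.7 degrees, less where a joint would pass 70% of its speed; a pose out of reach is approached as far as the arm can. A call with a gripper value outside its range is refused whole. The fingers move at their own pace and stop on an object; FORCE is the grip in N (left out, the last holds). Time passes only in rows, so rows that repeat a pose let the fingers close. It gives the time, the measured TCP pose, the force, the opening and the grip force at its end, in the units of the state.
- status.observe(): the state, without advancing time (a new reading comes with each control period).
- grab_frame(name): name is "scene" or "top" or "wrist"; returns the picture (420x560x3 uint8, blue, green, red); there is no depth.
- camera_params(name): a dict with "K" (3x3 intrinsics, pixels), "rvec" (rotation vector, rad) and "tvec" (3), from world to camera coordinates, as OpenCV has them; the wrist camera has in their place "tool_from_camera" (4x4, takes a point from camera to tool coordinates, whose origin is the TCP and whose axes are the flange's). Camera axes: x right, y down, z forward; pixel columns grow to the right and rows downward; lengths in m; the calibration is good to about 2 mm. A picture is of the moment at which its call begins: read the wrist's pose just before it. camera_params takes no time and is no camera call.
- bot.job_done(): hands the job in; it is judged then, once.
Trained networks look in the newest picture that a camera, given by its name, has taken for a name from the list of things; names that differ only in an ending like _2 or _b are one class to them, and where a whole thing is asked for, a point or a joint stands for the part that bears it (a point fixed in the world has none). Each returns a list of dicts, best first, with "p" (0 to 1); they miss things now and then, are a little off and sometimes report something else, mostly with a low value. They report only what shows in the picture. A call takes as long as a camera call. They do not tell look-alikes from the thing itself.
- search_frame(camera, name): "extent" ([left, top, right, bottom] as shares, 0 to 1, of the picture: columns of its width, rows of its height, round what is visible of it).
- silhouettes(camera, name): "mask" (420x560 bool, what is visible of it) and "extent" ([left, top, right, bottom] as shares, 0 to 1, of the picture: columns of its width, rows of its height, round what is visible of it).
The state is a dict: "clock": time; "qpos": joint angles; "qd": joint speeds; "joint_efforts": joint torques, N m; "position": TCP position; "tool_rot": TCP orientation; "force": force on the tool from outside, world axes, zero at the start; "moment": the same for the moment, N m; "grip_width": finger opening in m; "finger_force": force on a finger pad.
Only numpy, scipy, OpenCV 4.12 (cv2) and the standard library are available. Lean on these libraries where they do the work, as an engineer would, in place of code of your own. Each camera call takes 0.05 s, during which the arm holds its last target. There are 200 camera calls.

## Working session

There is one attempt and no reset: what is moved stays moved. The work goes in short steps, Python scripts to look and compute and a shell command to move; the robot and the scene stay as the last step left them, time stands still between calls to the robot, and variables do not carry over. Pictures are saved under pics/ and viewed, at most 10 in all, crops included, and the job is handed in when it is done.

```bash
mkdir -p pics; python3 - <<'E'
from workcell import *
import cv2, numpy as np
s=status.observe(); print(s)
for c in("top","scene"):
    cv2.imwrite(f"pics/{c}0.png",grab_frame(c))
    for n in("wedge","slab","short_foot","taped_corner"):
        print(c,n,[(round(d["p"],2),np.round(np.array(d["extent"])*[560,420,560,420]).tolist()) for d in search_frame(c,n)])
E
```

```text
{'clock': 0.0, 'qpos': array([ 1.18378068,  0.52204433, -0.03634898,  1.59995801,  0.02119542,
        1.02113226, -0.11280104]), 'qd': array([-0.00026981, -0.00030153,  0.00171917, -0.00178121, -0.00152485,
       -0.00011351,  0.00048484]), 'joint_efforts': array([ 3.82660401e-04, -9.27098179e+01,  1.98056102e+00, -3.69927871e+01,
        1.80285482e-02,  8.23710579e-03,  8.44988881e-05]), 'position': array([ 0.19459406, -0.59359975,  0.2387245 ]), 'tool_rot': array([-3.14043747e+00,  6.80756604e-05,  3.16820084e-01]), 'force': array([-0.1097653 , -0.13789172, -0.43061297]), 'moment': array([0.01921534, 0.01627273, 0.01895208]), 'finger_force': 0.0, 'grip_width': 0.08526048992139275}
top wedge [(0.96, [220.0, 189.0, 260.0, 255.0]), (0.56, [279.0, 271.0, 365.0, 336.0])]
top slab [(0.73, [64.0, 47.0, 241.0, 196.0])]
top short_foot [(0.77, [65.0, 46.0, 246.0, 202.0])]
top taped_corner [(0.97, [63.0, 47.0, 242.0, 201.0])]
scene wedge [(0.93, [190.0, 303.0, 263.0, 398.0]), (0.84, [281.0, 177.0, 338.0, 222.0]), (0.65, [172.0, 168.0, 232.0, 236.0])]
scene slab [(0.55, [351.0, 125.0, 530.0, 293.0])]
scene short_foot [(0.81, [352.0, 122.0, 528.0, 294.0])]
scene taped_corner [(0.98, [350.0, 129.0, 530.0, 290.0]), (0.26, [285.0, 183.0, 339.0, 225.0])]
```

View pics/top0.png

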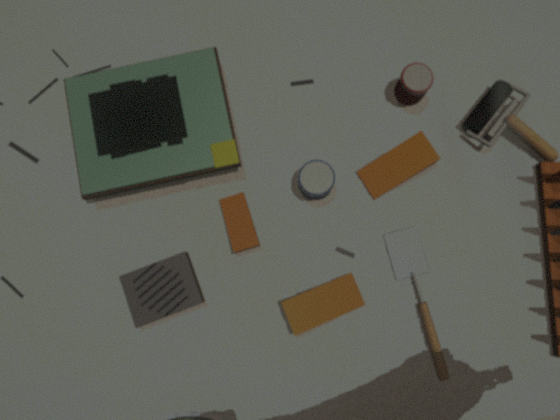

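View pics/scene0.png

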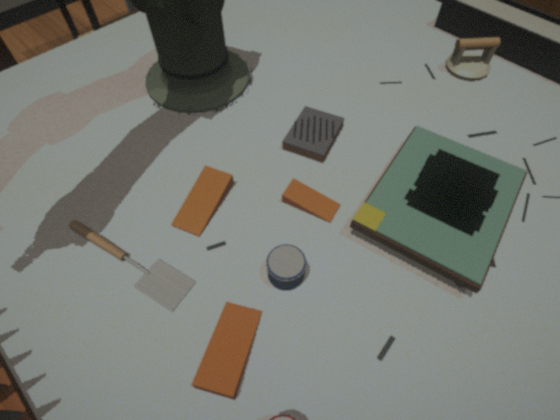

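Three orange candidates in the top view: (239,222), (398,165) and (322,303). The one at (239,222) is clearly the smallest and points at the yellow tape at (225,153). I'll confirm that with a crop and measure it.

```bash
cat > h.py <<'E'
from workcell import *
import cv2, numpy as np
def ray(c,px,z):
    P=camera_params(c); R=cv2.Rodrigues(np.array(P["rvec"],float))[0]; t=np.array(P["tvec"],float).ravel()
    o=-R.T@t; z=np.broadcast_to(z,len(px))
    u=cv2.undistortPoints(np.array(px,float).reshape(-1,1,2),np.array(P["K"]),None).reshape(-1,2)
    d=np.c_[u,np.ones(len(u))]@R
    return o+d*((z-o[2])/d[:,2])[:,None]
def blob(img,lo,hi,seed):
    m=cv2.inRange(cv2.cvtColor(img,cv2.COLOR_BGR2HSV),lo,hi)
    n,l,s,c=cv2.connectedComponentsWithStats(m)
    b=1+np.argmin(np.linalg.norm(c[1:]-seed,axis=1)+1e3*(s[1:,4]<60))
    return (l==b).astype(np.uint8)
def quad(m):
    c=max(cv2.findContours(m,cv2.RETR_EXTERNAL,cv2.CHAIN_APPROX_NONE)[0],key=cv2.contourArea)
    return cv2.boxPoints(cv2.minAreaRect(c))
E
python3 - <<'E'
from h import *
np.set_printoptions(precision=4,suppress=True)
i=cv2.imread("pics/top0.png")
print("cam",ray("top",[[280,210]],0.0))
for s in((239,222),(398,165),(322,303)):
    q=quad(blob(i,(5,120,60),(20,255,255),s)); w=ray("top",q,.012); print(q.tolist()); print(w[:,:2], np.linalg.norm(w-np.roll(w,-1,0),axis=1))
q=quad(blob(i,(22,120,60),(35,255,255),(225,153))); w=ray("top",q,.06); print("tape",q.tolist(),w[:,:2],w.mean(0))
# slab top
q=np.array([[65,78],[216,48],[238,165],[84,193]]);print(ray("top",q,.06)[:,:2])
# scene check
j=cv2.imread("pics/scene0.png")
q=quad(blob(j,(22,120,60),(35,255,255),(369,217)));print("tape scene",ray("scene",q,.06).mean(0))
q=quad(blob(j,(5,120,60),(20,255,255),(310,200)));print("wedge scene",ray("scene",q,.012)[:,:2])
cv2.imwrite("pics/crop.png",cv2.resize(i[40:345,60:450],None,fx=2,fy=1.95,interpolation=2))
E
```

```text
cam [[ 0.5124 -0.1622  0.    ]]
[[218.47169494628906, 199.1509246826172], [243.56602478027344, 191.9811248779297], [258.73583984375, 245.07545471191406], [233.64149475097656, 252.24525451660156]]
[[ 0.5325 -0.0443]
 [ 0.5462 -0.0925]
 [ 0.4437 -0.122 ]
 [ 0.4305 -0.0747]] [0.0501 0.1066 0.0492 0.1065]
[[356.07861328125, 171.3258514404297], [421.516845703125, 130.42698669433594], [439.2135009765625, 158.74159240722656], [373.7752685546875, 199.6404571533203]]
[[ 0.585  -0.3096]
 [ 0.6657 -0.4394]
 [ 0.6084 -0.4705]
 [ 0.5292 -0.3417]] [0.1529 0.0652 0.1512 0.0643]
[[280.07672119140625, 302.1001281738281], [350.2637939453125, 271.6856994628906], [364.4798583984375, 304.4920349121094], [294.29278564453125, 334.9064636230469]]
[[ 0.3378 -0.1619]
 [ 0.393  -0.2932]
 [ 0.3328 -0.3177]
 [ 0.2787 -0.1878]] [0.1423 0.0649 0.1407 0.0645]
tape [[210.30770874023438, 143.53846740722656], [234.34616088867188, 138.7307891845703], [239.23077392578125, 163.1538543701172], [215.19232177734375, 167.96153259277344]] [[ 0.6284 -0.0351]
 [ 0.6371 -0.0796]
 [ 0.5905 -0.0891]
 [ 0.5819 -0.045 ]] [ 0.6095 -0.0622  0.06  ]
[[ 0.7607  0.2451]
 [ 0.8177 -0.0423]
 [ 0.5871 -0.0869]
 [ 0.5371  0.1947]]
tape scene [ 0.6116 -0.0621  0.06  ]
wedge scene [[ 0.4448 -0.1254]
 [ 0.4228 -0.071 ]
 [ 0.5379 -0.0502]
 [ 0.5548 -0.1029]]
```

View pics/crop.png

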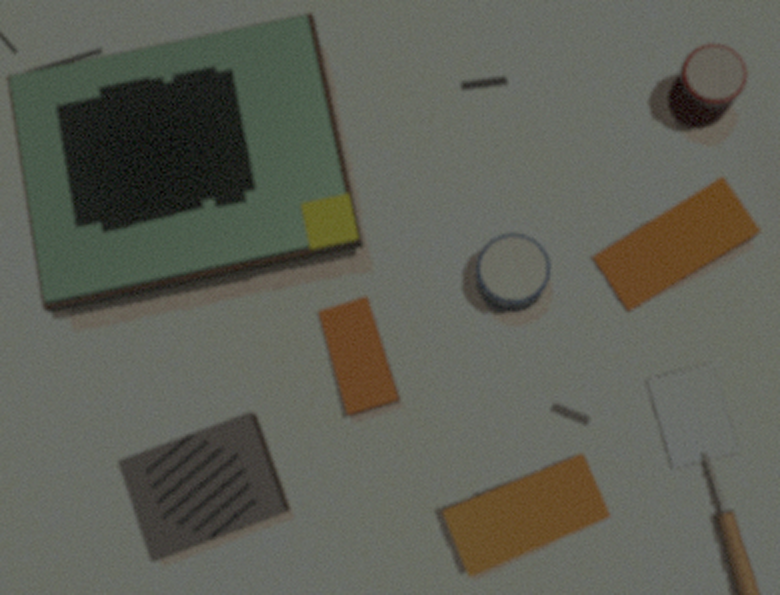

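The crop confirms it: the small orange piece (crop 358,357; about 107×50 mm) is the wedge. The other two are about 150×65 mm. Its thick end is away from the slab, and the tape is at crop (330,222). Measured: thick face about (0.437,-0.098), heading about 16°, foot about (0.610,-0.062). The tool's x axis is at 18°, so I'll push with tool x and the fingers straddling 24 mm.

```bash
python3 -m creep '[[1.15,-1.32,0,0.1,0.28],[2.3,-2.6,0,0.26,0.28],[3.4,-3.9,0,0.26,0.28],[4,-4.6,0,0.26,0.28],[4,-4.6,0,0.26,0.28]]'
```

```text
clock: 1.12
position: [0.3168, -0.3042, 0.2396]
tool_rot: [3.141, -0.0, 0.28]
force: [2.3, -0.4, -0.2]
grip_width: 0.0236
finger_force: 0.0
```

```bash
python3 -m creep '[[0.7,-0.85,0,0,0.28],[1.4,-1.7,0,0,0.28],[2.1,-2.6,0,0,0.28],[2.2,-2.7,0,0,0.28],[2.2,-2.7,0,0,0.28]]'
cat >> h.py <<'E'
from scipy.spatial.transform import Rotation as Rn
def wray(px,z,s):
    P=camera_params("wrist"); T=np.array(P["tool_from_camera"]); R=Rn.from_euler("xyz",s["tool_rot"]).as_matrix()
    o=s["position"]+R@T[:3,3]; u=cv2.undistortPoints(np.array(px,float).reshape(-1,1,2),np.array(P["K"]),None).reshape(-1,2)
    d=np.c_[u,np.ones(len(u))]@(R@T[:3,:3]).T
    return o+d*((z-o[2])/d[:,2])[:,None]
E
python3 - <<'E'
from h import *
np.set_printoptions(precision=4,suppress=True)
s=status.observe(); i=grab_frame("wrist"); cv2.imwrite("pics/w1.png",i)
print(s["position"],s["tool_rot"])
print([(d["p"],d["extent"]) for d in search_frame("wrist","wedge")])
try:
  m=blob(i,(5,120,40),(20,255,255),(280,210)); q=quad(m); print(m.sum(),q.tolist(),wray(q,.012,s)[:,:2])
  m=blob(i,(22,120,40),(35,255,255),(280,100)); q=quad(m); print(m.sum(),q.tolist(),wray(q,.06,s)[:,:2],wray(q,.06,s).mean(0))
except Exception as e: print(e)
E
```

```text
clock: 1.75
position: [0.3988, -0.1125, 0.2394]
tool_rot: [-3.142, -0.001, 0.283]
force: [-0.5, -0.5, 0.8]
grip_width: 0.0238
finger_force: 0.0
[ 0.3988 -0.1125  0.2394] [-3.1416 -0.0005  0.2834]
[(0.79, [0.5484, 0.5274, 0.7661, 0.6936]), (0.63, [0.9316, 0.0855, 1.0, 0.271]), (0.57, [0.4436, 0.049, 0.5361, 0.3348])]
6089 [[304.5741271972656, 233.78993225097656], [428.9187316894531, 222.1326446533203], [434.5614929199219, 282.3223876953125], [310.2168884277344, 293.97967529296875]] [[ 0.3452 -0.1624]
 [ 0.3969 -0.29  ]
 [ 0.3299 -0.3267]
 [ 0.2744 -0.1921]]
1 [[177.0, 170.0], [177.0, 170.0], [177.0, 170.0], [177.0, 170.0]] [[ 0.3889 -0.0219]
 [ 0.3889 -0.0219]
 [ 0.3889 -0.0219]
 [ 0.3889 -0.0219]] [ 0.3889 -0.0219  0.06  ]
```

View pics/w1.png

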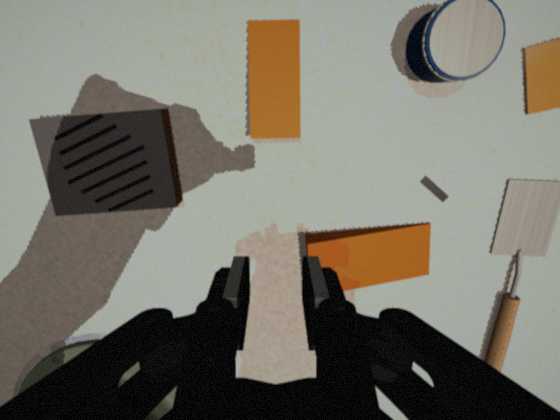

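The wrist view shows the wedge at (274,78), with its axis parallel to tool x and its thick edge at row 138. The larger orange block at (368,255) is clear of the path.

```bash
python3 - <<'E'
from h import *
np.set_printoptions(precision=4,suppress=True)
s=status.observe(); i=cv2.imread("pics/w1.png"); q=quad(blob(i,(5,120,40),(20,255,255),(274,78))); q=q[np.argsort(q[:,1])]
print(q.tolist())
a=wray(q[:2],.003,s).mean(0); b=wray(q[2:],.024,s).mean(0); print("wrist thin",a,"thick",b,np.linalg.norm((a-b)[:2]),np.degrees(np.arctan2(*(a-b)[1::-1])))
i=cv2.imread("pics/top0.png"); q=quad(blob(i,(5,120,60),(20,255,255),(239,222))); q=q[np.argsort(q[:,1])]
a=ray("top",q[:2],.003).mean(0); b=ray("top",q[2:],.024).mean(0); print("top thin",a,"thick",b,np.linalg.norm((a-b)[:2]),np.degrees(np.arctan2(*(a-b)[1::-1])))
E
```

```text
[[247.99996948242188, 20.0], [298.9999694824219, 20.0], [298.9999694824219, 136.99998474121094], [247.99996948242188, 136.99998474121094]]
wrist thin [ 0.5417 -0.0712  0.003 ] thick [ 0.4379 -0.1011  0.024 ] 0.107967960852435 16.097507250622602
top thin [ 0.5411 -0.0672  0.003 ] thick [ 0.4362 -0.0995  0.024 ] 0.10973647938316199 17.155718608462667
```

```bash
python3 -m creep '[[0,0,0.95,0,0.28],[0,0,1.9,0,0.28],[0,0,2.85,0,0.28],[0,0,3.5,0,0.28],[0,0,3.72,0,0.28]]'; python3 -m creep '[[0.15,0,0,0,0.28],[0.3,0,0,0,0.28],[0.4,0,0,0,0.28],[0.4,0,0,0,0.28]]'; python3 - <<'E'
from h import *
s=status.observe();print(s["position"],s["tool_rot"],s["force"]); cv2.imwrite("pics/w2.png",grab_frame("wrist"))
E
```

```text
clock: 2.48
position: [0.397, -0.1146, 0.0145]
tool_rot: [-3.141, 0.003, 0.279]
force: [0.8, -0.3, 0.7]
grip_width: 0.0239
finger_force: 0.0
clock: 2.98
position: [0.4222, -0.1071, 0.0168]
tool_rot: [3.141, -0.002, 0.281]
force: [0.8, -1.2, 0.1]
grip_width: 0.0239
finger_force: 0.0
[ 0.42220566 -0.10714735  0.01679757] [ 3.14103301e+00 -1.54835433e-03  2.80579684e-01] [ 0.76098502 -1.22987404  0.10435206]
```

View pics/w2.png

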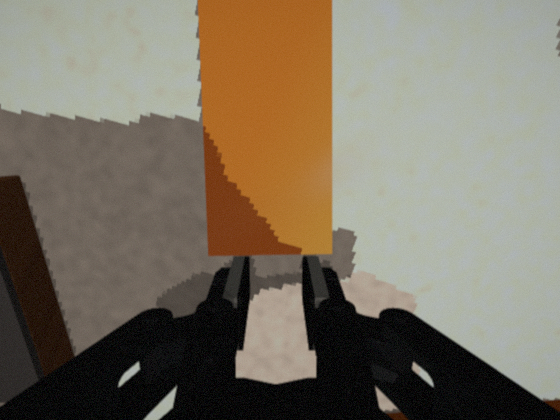

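```bash
python3 -m creep '[[0.1,0,0,0.05,0.28],[0.2,0,0,0.1,0.28],[0.35,0.01,0,0.2,0.28],[0.5,0.01,0,0.3,0.28],[0.6,0.02,0,0.35,0.28]]';python3 -m creep '[[0.12,0.01,0,0.1,0.28],[0.24,0.01,0,0.2,0.28],[0.36,0.02,0,0.3,0.28],[0.45,0.03,0,0.4,0.28],[0.5,0.03,0,0.4,0.28]]'; cat >chk.py <<'E'
from h import *
import sys
np.set_printoptions(precision=4,suppress=True)
s=status.observe(); i=grab_frame("top"); print(s["position"],s["tool_rot"][2],s["force"])
cv2.imwrite(f"pics/{sys.argv[1]}t.png",i[100:300,100:300]); cv2.imwrite(f"pics/{sys.argv[1]}w.png",grab_frame("wrist"))
E
python3 chk.py a; python3 - <<'E'
import cv2,numpy as np
a=cv2.imread("pics/at.png");w=cv2.imread("pics/aw.png")
cv2.imwrite("pics/a.png",np.hstack([cv2.resize(a,(400,400)),cv2.resize(w,(400,300),interpolation=3)[[*range(300)]+[299]*100]]))
E
```

```text
clock: 3.65
position: [0.4569, -0.0981, 0.0161]
tool_rot: [-3.142, -0.0, 0.231]
force: [-0.8, -0.8, 0.2]
grip_width: 0.0235
finger_force: 0.3
clock: 4.28
position: [0.4861, -0.0932, 0.0161]
tool_rot: [3.142, 0.0, 0.175]
force: [-1.4, 0.1, -0.2]
grip_width: 0.0238
finger_force: 0.3
[ 0.4861 -0.0932  0.0161] 0.1754044229039684 [-1.4271  0.0502 -0.2223]
```

View pics/a.png

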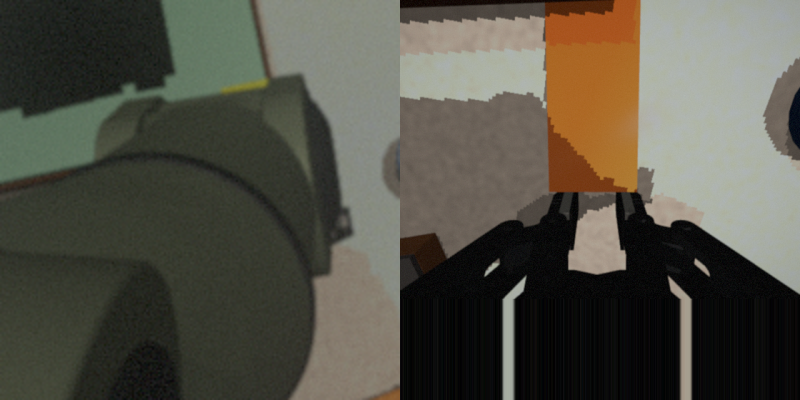

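In the wrist half of the picture (columns 548–637), the wedge sits flush on both fingertips. The foot is about 6 mm left of its line and about 38 mm short of contact. I'll correct that while pushing on.

```bash
python3 -m creep '[[0.1,-0.01,0,-0.05,0.28],[0.2,-0.03,0,-0.1,0.28],[0.3,-0.04,0,-0.15,0.28],[0.4,-0.06,0,-0.2,0.28],[0.48,-0.07,0,-0.2,0.28]]';python3 -m creep '[[0.02,0,0,0,0.28],[0.04,0,0,0,0.28],[0.05,0,0,0,0.28],[0.05,0,0,0,0.28]]'; python3 - <<'E'
from h import *
s=status.observe(); w=grab_frame("wrist"); f=s["force"]; y=s["tool_rot"][2]; print(f, f[:2]@[np.cos(y),np.sin(y)])
i=grab_frame("scene"); cv2.imwrite("pics/b.png",np.hstack([cv2.resize(i[120:300,250:450],(400,400)),cv2.resize(w,(400,400))]))
E
```

```text
clock: 5.0
position: [0.5139, -0.0838, 0.0161]
tool_rot: [-3.141, -0.0, 0.204]
force: [-0.5, -0.8, 0.4]
grip_width: 0.0238
finger_force: 0.3
clock: 5.5
position: [0.5164, -0.0835, 0.0161]
tool_rot: [-3.142, -0.0, 0.204]
force: [-1.2, -0.1, 0.0]
grip_width: 0.0236
finger_force: 0.0
[-1.15681443 -0.12364314  0.00702237] -1.1579225378309421
```

View pics/b.png

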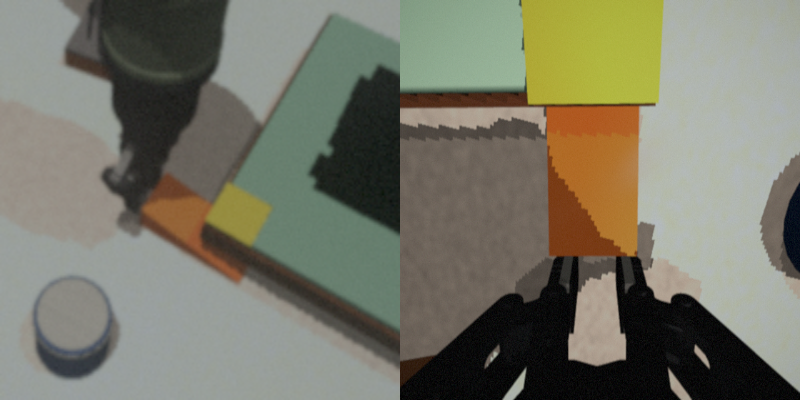

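The wedge is centred on the tape line: both middles are at about column 593. It's now partly under the slab, with about 6 mm to go to contact. I'll push slowly and watch the force.

```bash
python3 -m creep '[[0.03,0,0,0,0.28],[0.06,0,0,0,0.28],[0.08,0,0,0,0.28],[0.08,0,0,0,0.28]]';python3 -m creep '[[0.01,0,0,0,0.28],[0.02,0,0,0,0.28],[0.02,0,0,0,0.28]]';
```

```text
clock: 6.1
position: [0.5212, -0.0824, 0.0161]
tool_rot: [-3.142, -0.0, 0.204]
force: [0.3, 0.9, -0.2]
grip_width: 0.0242
finger_force: 0.0
clock: 6.48
position: [0.5224, -0.0822, 0.0161]
tool_rot: [-3.142, -0.0, 0.204]
force: [0.1, 0.2, -1.3]
grip_width: 0.0239
finger_force: 0.0
```

```bash
for k in 1; do python3 -m creep '[[0.01,0,0,0,0.28],[0.02,0,0,0,0.28],[0.02,0,0,0,0.28]]'; done; python3 -m creep '[[0.01,0,0,0,0.28],[0.02,0,0,0,0.28],[0.02,0,0,0,0.28]]'
```

```text
clock: 6.85
position: [0.5236, -0.082, 0.0161]
tool_rot: [3.142, -0.0, 0.204]
force: [-0.1, -0.3, -1.0]
grip_width: 0.0238
finger_force: 0.0
clock: 7.22
position: [0.5248, -0.0818, 0.0161]
tool_rot: [3.142, -0.0, 0.204]
force: [0.5, -0.0, -1.2]
grip_width: 0.0237
finger_force: 0.0
```

```bash
python3 -m creep '[[0.01,0,0,0,0.28],[0.02,0,0,0,0.28],[0.02,0,0,0,0.28]]'; python3 -m creep '[[0.01,0,0,0,0.28],[0.01,0,0,0,0.28]]'
```

```text
clock: 7.6
position: [0.5259, -0.0815, 0.0161]
tool_rot: [3.142, -0.0, 0.204]
force: [-0.4, 0.4, 1.3]
grip_width: 0.024
finger_force: 0.0
clock: 7.85
position: [0.5263, -0.0814, 0.0161]
tool_rot: [-3.142, 0.0, 0.204]
force: [-1.3, -0.5, 1.9]
grip_width: 0.0235
finger_force: 0.7
```

```bash
python3 -m creep '[[0.01,0,0,0,0.28],[0.01,0,0,0,0.28]]'; python3 -m creep '[[0.01,0,0,0,0.28],[0.01,0,0,0,0.28]]'
```

```text
clock: 8.1
position: [0.5268, -0.0813, 0.0161]
tool_rot: [-3.142, 0.0, 0.204]
force: [-3.0, -0.1, 1.5]
grip_width: 0.0238
finger_force: 1.6
clock: 8.35
position: [0.5273, -0.0812, 0.0161]
tool_rot: [3.142, 0.001, 0.204]
force: [-4.2, -0.6, 4.4]
grip_width: 0.0242
finger_force: 2.6
```

```bash
python3 -m creep '[[0.01,0,0,0,0.28],[0.01,0,0,0,0.28]]'; python3 -m creep '[[0.01,0,0,0,0.28],[0.01,0,0,0,0.28],[0.01,0,0,0,0.28]]'
```

```text
clock: 8.6
position: [0.5277, -0.0811, 0.016]
tool_rot: [-3.142, 0.001, 0.204]
force: [-6.3, -1.6, 4.4]
grip_width: 0.0237
finger_force: 3.0
clock: 8.98
position: [0.5281, -0.0811, 0.016]
tool_rot: [-3.142, 0.001, 0.204]
force: [-7.7, -1.0, 5.0]
grip_width: 0.0234
finger_force: 3.6
```

Snug at about 7.7 N, under the 12 N limit. Next I draw back, rise, shut the fingers and look.

```bash
python3 -m creep '[[-0.1,0,0,0,0.28],[-0.3,0,0,0,0.28],[-0.5,0,0,0,0.28],[-0.5,0,-0.8,0,0.1],[-0.5,0,-1.7,0,0]]'; python3 -m creep '[[0,0,-0.4,0,0],[0,0,-0.4,0,0]]'; python3 - <<'E'
from h import *
np.set_printoptions(precision=4,suppress=True)
s=status.observe(); w=grab_frame("wrist"); print(s["position"],s["tool_rot"],s["force"])
q=quad(blob(w,(22,120,40),(35,255,255),(280,60))); p=wray(q,.06,s); print(q.tolist(),p[:,:2],p.mean(0))
q=quad(blob(w,(5,120,40),(20,255,255),(275,150)));q=q[np.argsort(q[:,1])]; print(q.tolist(),"thick",wray(q[2:],.024,s).mean(0))
cv2.imwrite("pics/c.png",w)
E
```

```text
clock: 9.6
position: [0.4981, -0.087, 0.1188]
tool_rot: [-3.141, 0.002, 0.204]
force: [0.6, -0.8, -0.0]
grip_width: 0.0001
finger_force: 0.0
clock: 9.85
position: [0.4998, -0.0874, 0.1438]
tool_rot: [3.14, -0.003, 0.203]
force: [0.8, 0.1, -0.2]
grip_width: -0.0002
finger_force: 0.0
[ 0.4998 -0.0874  0.1438] [ 3.1403 -0.0032  0.2032] [ 0.8263  0.0514 -0.222 ]
[[231.0, 0.0], [312.0, 0.0], [312.0, 75.0], [231.0, 75.0]] [[ 0.6221 -0.0374]
 [ 0.6312 -0.0812]
 [ 0.5934 -0.0903]
 [ 0.5837 -0.0438]] [ 0.6076 -0.0632  0.06  ]
[[0.69171142578125, 59.33882141113281], [310.0000305175781, 75.00001525878906], [-3.37860107421875, 139.7276611328125], [305.9297180175781, 155.38885498046875]] thick [0.5251 0.0086 0.024 ]
```

View pics/c.png

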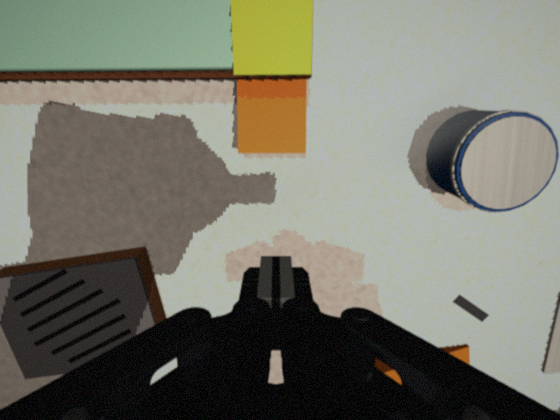

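The wedge stayed put (thick edge at row 153, columns 237–306), square in front of the tape. The tape centre is about (0.611,-0.062), which agrees with before. I'll go over it and press.

```bash
python3 -m creep '[[0.6,-0.01,0,0,0],[1.2,-0.03,0,0,0],[1.7,-0.04,0,0,0],[1.9,-0.04,0.4,0,0],[1.9,-0.04,0.8,0,0]]'; python3 -m creep '[[0,0,0.15,0,0],[0,0,0.3,0,0],[0,0,0.3,0,0]]'
```

```text
clock: 10.52
position: [0.6104, -0.0612, 0.0918]
tool_rot: [-3.141, 0.001, 0.204]
force: [0.1, -0.1, -0.1]
grip_width: -0.0005
finger_force: 0.0
clock: 10.9
position: [0.6103, -0.0616, 0.0758]
tool_rot: [-3.141, 0.001, 0.204]
force: [0.3, -0.2, 1.0]
grip_width: 0.0001
finger_force: 0.0
```

```bash
python3 -m creep '[[0,0,0.05,0,0],[0,0,0.1,0,0],[0,0,0.1,0,0]]'; python3 -m creep '[[0,0,0.02,0,0],[0,0,0.02,0,0]]'
```

```text
clock: 11.28
position: [0.6105, -0.0616, 0.0701]
tool_rot: [-3.142, -0.0, 0.204]
force: [0.2, 0.2, 0.8]
grip_width: 0.0001
finger_force: 0.0
clock: 11.52
position: [0.6105, -0.0616, 0.0689]
tool_rot: [-3.142, 0.0, 0.204]
force: [0.2, 0.3, -0.6]
grip_width: 0.0001
finger_force: 0.0
```

```bash
python3 -m creep '[[0,0,0.01,0,0],[0,0,0.02,0,0],[0,0,0.02,0,0]]'; python3 -m creep '[[0,0,0.01,0,0],[0,0,0.01,0,0]]'
```

```text
clock: 11.9
position: [0.6106, -0.0616, 0.0677]
tool_rot: [-3.142, -0.0, 0.204]
force: [-0.2, -0.2, 0.7]
grip_width: 0.0005
finger_force: 0.7
clock: 12.15
position: [0.6106, -0.0616, 0.0676]
tool_rot: [3.141, -0.0, 0.204]
force: [-3.7, 0.3, 9.9]
grip_width: -0.0001
finger_force: 4.9
```

Contact at TCP z 0.0676, about 10 N and no yielding. I'll hold briefly, then rise and draw back.

```bash
python3 -m creep '[[0,0,0,0,0],[0,0,0,0,0],[0,0,0,0,0],[0,0,0,0,0]]'; python3 -m creep '[[0,0,-0.1,0,0],[0,0,-0.4,0,0],[0,0,-1,0,0],[-0.7,0,-1.5,0,0],[-1.5,0,-1.7,0,0]]'; python3 -m creep '[[-0.4,0,0,0,0],[-0.4,0,0,0,0]]'; python3 - <<'E'
from h import *
np.set_printoptions(precision=4,suppress=True)
s=status.observe(); w=grab_frame("wrist"); print(s["position"],s["force"])
q=quad(blob(w,(22,120,40),(35,255,255),(280,60))); p=wray(q,.06,s); print(q.tolist(),p[:,:2],p.mean(0))
i=grab_frame("scene");q=quad(blob(i,(22,120,60),(35,255,255),(369,217)));print("tape scene",ray("scene",q,.06).mean(0))
q=quad(blob(cv2.imread("pics/scene0.png"),(22,120,60),(35,255,255),(369,217)));print("before",ray("scene",q,.06).mean(0))
cv2.imwrite("pics/d.png",np.hstack([cv2.resize(i[110:310,240:450],(400,400)),cv2.resize(w,(400,400))]))
E
```

```text
clock: 12.65
position: [0.6106, -0.0616, 0.0676]
tool_rot: [3.141, -0.0, 0.204]
force: [-3.3, -0.7, 9.9]
grip_width: -0.0002
finger_force: 4.8
clock: 13.28
position: [0.5222, -0.0798, 0.1715]
tool_rot: [3.141, -0.003, 0.204]
force: [-0.1, -0.9, -0.7]
grip_width: -0.0002
finger_force: 0.0
clock: 13.52
position: [0.498, -0.0853, 0.1706]
tool_rot: [3.141, -0.001, 0.203]
force: [1.5, -0.2, 0.3]
grip_width: -0.0
finger_force: 0.0
[ 0.498  -0.0853  0.1706] [ 1.511  -0.191   0.3054]
[[239.0, 0.0], [311.0, 0.0], [311.0, 75.0], [239.0, 75.0]] [[ 0.6269 -0.0359]
 [ 0.636  -0.0797]
 [ 0.5936 -0.0898]
 [ 0.584  -0.0434]] [ 0.6101 -0.0622  0.06  ]
tape scene [ 0.6108 -0.0622  0.06  ]
before [ 0.6116 -0.0621  0.06  ]
```

View pics/d.png

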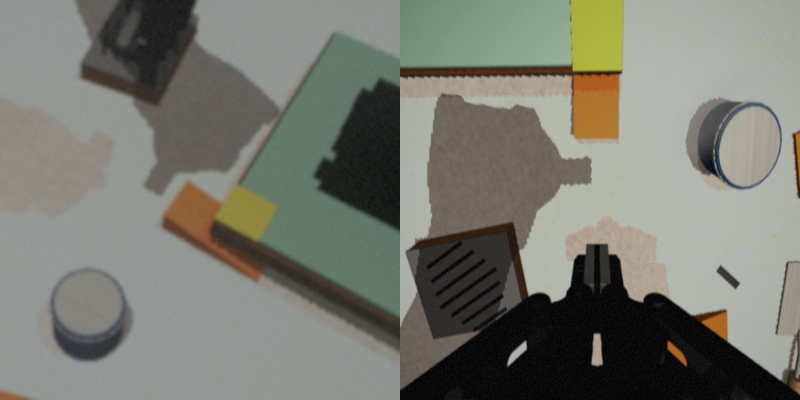

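The wedge is still in place under the taped corner (wrist half, about 596,107). The slab hasn't moved (tape within 1 mm), the can and stone are untouched, and the robot is clear. Handing in.

```bash
python3 -c "
from workcell import bot; print(bot.job_done())"
```

```text
the job is handed in; nothing more can be done
None
```

The job is handed in: the wedge is snug under the short foot (about 7.7 N), the taped corner held a 10 N press without yielding, the slab stayed within 1 mm of its place, and the arm is drawn back clear.

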